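# Clamp the bombilla in the gourd cradle

## Task

Lay the flat steel bombilla flat in the two rests of the gourd cradle, its wide strainer end just beyond the rest on the gourd's side and its narrow end reaching past the other rest beside the upright D-shaft, and let go of it. Then take the loose clamp knob, turn it so that the flat of its D-bore matches the flat of the shaft, push it down the shaft until its skirt bears on the bombilla, and finish while still holding the knob pressed firmly down on the bombilla. Do not disturb the gourd, jar, tin or scoop.

Things in the scene. Friction and masses are not known exactly. Their poses are not given: they have to be found in the camera images.
- cradle: Fixed grey steel cradle; yaw varies. Origin on the work surface under the middle of the bombilla's place, z up. Base plate 6 mm thick, x -30 to 135, y -92 to 92 mm. Two dark rests, 12 mm long along y, stand at x 0, y -58 and y +75 mm; between them it is open down to the plate, so fingers fit beside the bombilla. The gourd stands in a ring at (95, -55) mm.
- laid (a point): Where the laid bombilla's origin belongs: cradle (0, 0, 30) mm, bombilla +x along cradle +y. The floors of both rests are at this height, 30 mm above the work surface. Their channels run along cradle y, are open at both ends and 17 mm wide; side walls and flared lips end 41 mm above the work surface (34 mm outer width).
- shaft: Upright steel D-shaft fixed at cradle (22, 40) mm, yaw up to 0.5 rad from the cradle's. Origin on its axis, 6 mm above the work surface; +x points out of the flat. Round collar, diameter 22 mm, up to 28 mm above the origin, then the D: diameter 15 mm, flat 1.5 mm from the axis, top 55 mm above the origin; the last 5 mm taper in by 2.5 mm (flat: 1.5 mm).
- shaft_top (a point): Centre of the shaft's top end, 61 mm above the work surface. A knob seated on the bombilla has its underside 37 mm above the work surface (31 mm above the shaft's origin); the bombilla bears on one side of its skirt.
- knob: Loose grey plastic knob, about 60 g, skirt down on the work surface; origin at the centre of its underside. Skirt diameter 52 mm, 6 mm thick; bar grip 48 mm along x, 24 mm wide along y, from 6 to 26 mm height: grip across y, tips above the skirt. D-bore right through on the axis: diameter 17.4 mm, flat 2.7 mm from the axis on the +x side.
- knob_nose (a point): Tip of the knob's pointer nose, on the side of the bore's flat: knob (36, 0, 6) mm. The knob fits when its +x points as the shaft's +x, within about 0.15 rad.
- bombilla: Loose flat steel bombilla, about 60 g, 210 mm long, 7 mm thick, lying flat on the work surface. Origin at its underside near the centre of mass (grip here, across y); x along it. Stem 12 mm wide from x -75 to +100 mm (brass band at the mouthpiece, the +x end); strainer 22 mm wide from x -110 to -75 mm.
- strainer (a point): Centre of the strainer, bombilla (-92.5, 0, 3.5) mm.
- gourd: Brown silicone gourd, 67 mm across, 72 mm high, standing on the cradle's plate in the ring, top 78 mm above the work surface. Origin at its underside. Leave alone.
- jar: Glass jar with cork, 72 mm across, 122 mm high; origin at its underside. Leave alone.
- tin: Closed aluminium tin, 87 mm across, 97 mm high; origin at its underside. Leave alone.
- scoop: Black plastic scoop lying flat, 154 mm long along x (handle to -x), 42 mm wide, 22 mm high; origin at the underside, where handle and bowl meet. Leave alone.
Things that resemble listed ones, but are neither listed nor needed, are in the scene too. Of the things that look like the knob, take the one that is farthest from the robot's base at the start. Several things look just like the bombilla: the one meant starts farthest from the robot's base.

How it is judged (in metres and radians):
On the way, in this order (a step that is already met when the one before it is completed fails the run):
1. the bombilla lies in both rests, strainer on the gourd's side, and is let go (x of bombilla in the frame of cradle between -0.006 and 0.006 m and y of bombilla in the frame of cradle between -0.018 and 0.018 m and z of bombilla in the frame of cradle between 0.026 and 0.0335 m and angle between the x axis of bombilla and the y axis of cradle, either way round below 0.1 rad and y of strainer in the frame of cradle below -0.06 m and angle between bombilla's own z axis and vertical below 0.1 rad and contact force between the fingers and bombilla below 0.2 N), for 0.2 s.
2. the knob is down the shaft, nose on the side of the shaft's flat, and pressed on the bombilla (horizontal distance between knob and shaft below 0.004 m and z of knob in the frame of shaft between 0.026 and 0.035 m and angle between the x axis of knob and the x axis of shaft, either way round below 0.3 rad and x of knob_nose in the frame of shaft above 0.02 m and angle between knob's own z axis and vertical below 0.12 rad and contact force between knob and bombilla above 3 N and contact force between the fingers and knob above 2 N), for 0.2 s.
At the end, for the whole second after the job is handed in: Bombilla in both rests (6 mm across, 18 mm along, 0.1 rad, strainer on the gourd's side). Knob on the shaft: axes within 4 mm, level within 0.12 rad, nose on the flat's side, underside 26 to 35 mm over the shaft origin, held by the fingers (over 2 N) and pressing the bombilla with over 3 N (all of step 2 and x of bombilla in the frame of cradle between -0.006 and 0.006 m and y of bombilla in the frame of cradle between -0.018 and 0.018 m and z of bombilla in the frame of cradle between 0.026 and 0.0335 m and angle between the x axis of bombilla and the y axis of cradle, either way round below 0.1 rad and y of strainer in the frame of cradle below -0.06 m and angle between bombilla's own z axis and vertical below 0.1 rad); the arm keeps its last pose, push and grip.
It fails at once if the gourd is disturbed (moved over 20 mm or tipped) (distance of gourd from where it was at the start of the episode above 0.02 m or angle between gourd's own z axis and vertical above 0.3 rad).
It fails at once if the jar is disturbed (moved over 20 mm or tipped) (distance of jar from where it was at the start of the episode above 0.02 m or angle between jar's own z axis and vertical above 0.3 rad).
It fails at once if the tin is disturbed (moved over 20 mm or tipped) (distance of tin from where it was at the start of the episode above 0.02 m or angle between tin's own z axis and vertical above 0.3 rad).
It fails at once if the scoop is disturbed (moved over 20 mm or tipped) (distance of scoop from where it was at the start of the episode above 0.02 m or angle between scoop's own z axis and vertical above 0.3 rad).
It also fails if it takes over 59 s, if anything falls off the work surface, if the arm or the gripper's body presses on something with over 40 N, if the wrist force passes 120 N, or if a joint passes its speed limit or range.

## Robot

A 7-joint arm with a two-finger parallel gripper is mounted at the origin on the work surface. World frame = base frame: x ahead of the robot, y to its left, z up, the work surface at z = 0. Lengths are in mm, angles in rad, forces in N, time in s.
With the tool pointing down it reaches from about 400 to 875 mm from the base axis. Payload 4.4 kg.
Tool frame: the origin (TCP) lies midway between the tips of the shut fingers; the grasp point (between the pads) lies 19 mm behind it; z points along the fingers, y is the line along which they close (so a half turn about z gives the same grasp; the last joint's range is limited). The gripper opens to 85 mm and grips with 20 to 120 N. Pads are 22 mm wide; open, the fingers measure 114 mm over their backs; the gripper's body (76 mm by 85 mm) begins 54 mm behind the grasp point. The pads swing forward as they close: fully open they stand 13 mm farther back than shut.
Start: joints at [-1.41, 0.628, 0.038, 1.517, -0.027, 0.996, -0.02], TCP at [146.134, 633.374, 231.313] pointing down, gripper open.
Joint ranges: [-3.06, 3.06], [-0.37, 2.12], [-1.25, 1.32], [0.18, 2.47], [-1.1, 4.24], [0.23, 1.98], [-2.94, 2.94]. Speed limits (rad/s): [2.57, 2.57, 3.14, 3.14, 3.14, 3.14, 3.14].

## Interface

Orientations are given as [roll, pitch, yaw] about the fixed x, y, z axes, in that order (R = Rz(yaw) Ry(pitch) Rx(roll)).
In Python, from cell import read_state, get_image, finish_job gives the robot as it stands.
- The arm moves only by the tool send_rows, never from a script. Its argument "series" is a list of rows, each an object of numbers: "ax", "ay", "az": the turn, a rotation vector about the tool's x, y, z in rad; "dx", "dy", "dz": the shift along the tool's x, y, z in cm; "hand": the closure, from 0 (fully open) to 1 (shut). In form: [{"ax": .., "ay": .., "az": .., "dx": .., "dy": .., "dz": .., "hand": ..}, ...]. A call has 1 to 10 rows; each row is the pose to reach, as a shift and turn from the pose commanded when the call began, along the tool's axes at that moment; what a row does not reach only later rows make up. A row lasts 1/10 s, in which the tool goes at most 50 mm and 8.59 degrees, less where a joint would pass 70% of its speed; a pose out of reach is approached as far as the arm can. A call with a gripper value outside its range is refused whole. The fingers move at their own pace and stop on an object; the grip force is fixed at half the most. Time passes only in rows, so rows that repeat a pose let the fingers close. It gives the time, the measured TCP pose, the force, the opening and the grip force at its end, in the units of the state.
- read_state(): the state, without advancing time (a new reading comes with each control period).
- get_image(name): name is "scene" or "top" or "wrist"; returns a dict with "pixels" (400x640x3 uint8, red, green, blue), "mtx" (3x3 intrinsics, pixels), "k1" (the pictures are not rectified: a ray, as slopes to the right and down, at radius r is drawn at 1 + k1 r^2 times it, then the intrinsics apply), "R" (3x3) and "t" (3): a world point X has camera coordinates R X + t. Camera axes: x right, y down, z forward; pixel columns grow to the right and rows downward; lengths in mm; the calibration is good to about 2 mm. A picture is of the moment at which its call begins. There is no depth.
- finish_job(): hands the job in; it is judged then, once.
The state is a dict: "clock": time; "qpos": joint angles; "qd": joint speeds; "tau": joint torques, N m; "eef_pos": TCP position; "tool_rot": TCP orientation; "force": force on the tool from outside, world axes, zero at the start; "torque": the same for the moment, N m; "width": finger opening in mm; "gripper_force": force on a finger pad.
Only numpy, scipy, OpenCV 4.12 (cv2) and the standard library are available. Lean on these libraries where they do the work, as an engineer would, in place of code of your own. Each camera call takes 0.05 s, during which the arm holds its last target. There are 200 camera calls.

## Working session

There is one attempt and no reset: what is moved stays moved. The work goes in short steps, Python scripts to look and compute and a tool call to move; the robot and the scene stay as the last step left them, time stands still between calls to the robot, and variables do not carry over. Pictures are saved under pics/ and viewed, at most 10 in all, crops included, and the job is handed in when it is done.

Besides the shell and the picture viewer there is one more tool, called after "Request:" as name(argument=value, ...) on one line, values as JSON. send_rows: Moves the arm, as the interface text tells. Its arguments: {"type":"object","properties":{"series":{"type":"array","items":{"type":"object","properties":{"ax":{"type":"number"},"ay":{"type":"number"},"az":{"type":"number"},"dx":{"type":"number"},"dy":{"type":"number"},"dz":{"type":"number"},"hand":{"type":"number"}}}}},"required":["series"]}

```bash
mkdir -p pics
cat > h.py <<'E'
import numpy as np,cv2
from cell import read_state,get_image,finish_job
from scipy.spatial.transform import Rotation as Ro
def cam(n):
    d=get_image(n); np.save(f'pics/{n}.npy',d,allow_pickle=True); return d
def load(n): return np.load(f'pics/{n}.npy',allow_pickle=True).item()
def save(im,f): cv2.imwrite('pics/'+f,cv2.cvtColor(im,cv2.COLOR_RGB2BGR))
def rays(d,uv):
    uv=np.atleast_2d(np.array(uv,float)); K=np.array(d['mtx']); k=d['k1']
    p=(uv-K[:2,2])/[K[0,0],K[1,1]]; s=p.copy()
    for _ in range(20): s=p/(1+k*(s**2).sum(1,keepdims=True))
    R=np.array(d['R']); t=np.array(d['t']).ravel()
    return -R.T@t, np.c_[s,np.ones(len(s))]@R
def onz(d,uv,z):
    c,r=rays(d,uv); return c+r*((z-c[2])/r[:,2])[:,None]
def proj(d,X):
    X=np.atleast_2d(X); c=X@np.array(d['R']).T+np.array(d['t']).ravel(); s=c[:,:2]/c[:,2:]
    s=s*(1+d['k1']*(s**2).sum(1,keepdims=True)); K=np.array(d['mtx'])
    return s*[K[0,0],K[1,1]]+K[:2,2]
E
python3 - <<'E'
from h import *
print(read_state())
for n in ['top','scene']:
    d=cam(n); save(d['pixels'],n+'0.png'); print(n,-np.array(d['R']).T@np.array(d['t']).ravel(),np.array(d['mtx'])[0,0],d['k1'])
E
```

```text
{'clock': 0.0, 'qpos': array([-1.40980652,  0.62932703,  0.03843134,  1.5183718 , -0.02698429,
        0.9963033 , -0.02000395]), 'qd': array([-9.10891979e-04,  7.21589401e-04,  2.28557299e-03,  1.02976502e-03,
       -2.47143193e-05, -4.18720227e-04,  1.13879647e-03]), 'tau': array([-1.15976542e-03, -5.63409054e+01,  1.22619811e+00, -1.93444330e+01,
        1.10796152e-02,  1.06163911e-02,  7.76333877e-06]), 'eef_pos': array([145.98216676, 632.75126279, 230.40006236]), 'tool_rot': array([-3.13970116e+00,  3.10665369e-05,  2.91481597e+00]), 'force': array([-0.51532734, -0.43616424,  0.4537872 ]), 'torque': array([-0.00842753,  0.00828604, -0.0061051 ]), 'gripper_force': 0.0, 'width': 85.50609310818417}
top [ 258.47781928    5.60632715 1089.10864633] 394.6374201549128 -0.03709286449161423
scene [1201.39465924  165.96888965  706.1614634 ] 367.6627714289594 -0.07744006215087369
```

View pics/top0.png

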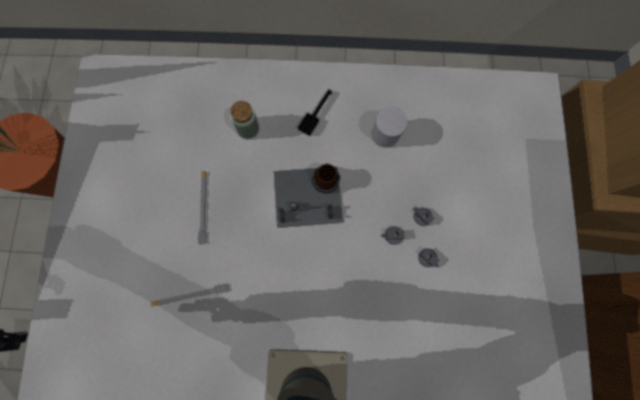

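View pics/scene0.png

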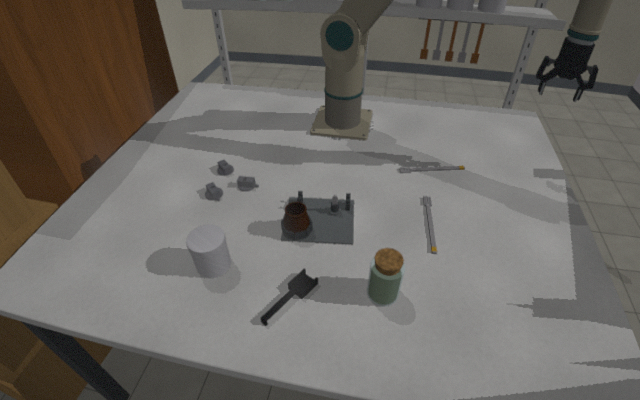

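Run:
```python
from h import *
d=load('top'); im=d['pixels']
for n,uv,z in [('kA',(424,216),6),('kB',(394,235),6),('kC',(429,258),6),('b1',(204,205),5),('b2',(190,295),5),('gourd',(326,172),78)]:
    p=onz(d,uv,z)[0]; print(n,p.round(),np.hypot(p[0],p[1]).round())
a=cv2.resize(im[165:265,250:350],(400,400),interpolation=cv2.INTER_CUBIC)
b=cv2.resize(im[190:290,370:470],(400,400),interpolation=cv2.INTER_CUBIC)
save(np.clip(np.hstack([a,b]).astype(float)*1.5,0,255).astype(np.uint8),'crop1.png')
hsv=cv2.cvtColor(im,cv2.COLOR_RGB2HSV)
print(im[150:155,204],im[190,200:210].tolist(), im[205,198:212].tolist())
print('plate',im[195,278:284].tolist(),im[195,266:274].tolist())
```

```text
kA [ 471. -313.    6.] 565.0
kB [ 414. -228.    6.] 473.0
kC [ 355. -324.    6.] 480.0
b1 [477. 305.   5.] 566.0
b2 [230. 319.   5.] 393.0
gourd [566. -32.  78.] 567.0
[[135 134 134]
 [135 134 135]
 [134 133 134]
 [133 132 133]
 [134 133 134]] [[122, 121, 122], [108, 105, 107], [100, 97, 100], [98, 95, 98], [92, 89, 92], [86, 84, 86], [94, 92, 94], [102, 102, 101], [113, 112, 111], [125, 125, 125]] [[134, 132, 134], [129, 129, 129], [115, 114, 116], [103, 102, 105], [98, 96, 99], [91, 90, 92], [82, 81, 84], [83, 83, 84], [95, 94, 95], [99, 98, 98], [108, 108, 109], [124, 123, 124], [128, 128, 128], [130, 129, 130]]
plate [[67, 69, 71], [69, 70, 72], [68, 71, 71], [68, 72, 73], [67, 69, 72], [68, 70, 73]] [[140, 138, 139], [139, 136, 139], [140, 140, 140], [139, 138, 138], [140, 139, 139], [141, 140, 141], [140, 139, 141], [139, 138, 138]]
```

View pics/crop1.png

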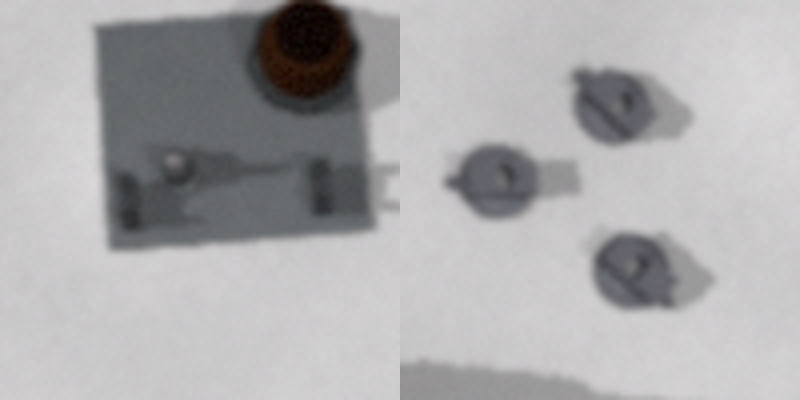

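```bash
cat >> h.py <<'E'
def plan(x,y,z,yaw,hand=0):
    s=read_state(); R=Ro.from_euler('xyz',s['tool_rot']); T=Ro.from_euler('xyz',[np.pi,0,yaw])
    d=R.inv().apply(np.array([x,y,z])-s['eef_pos'])/10; a=(R.inv()*T).as_rotvec()
    print('clock %.2f'%s['clock'],'pos',s['eef_pos'].round(1),'yaw %.3f'%s['tool_rot'][2],'w %.1f gf %.1f'%(s['width'],s['gripper_force']),'F',s['force'].round(1),'q7 %.2f'%s['qpos'][6])
    print('a',a.round(4),'d',d.round(3))
E
python3 - <<'E'
from h import *
d=load('top'); im=d['pixels'].astype(int)
# plate
g=im.sum(2)/3; m=((g<85)&(g>40)).astype(np.uint8); m[:160]=0;m[235:]=0;m[:,:265]=0;m[:,355:]=0
c=max(cv2.findContours(m,0,2)[0],key=cv2.contourArea); r=cv2.minAreaRect(c); b=cv2.boxPoints(r)
B=onz(d,b,6); print('plate',b.round(1).tolist(),B.round(1).tolist(),[np.linalg.norm(B[i]-B[i-1]).round(1) for i in range(4)])
hsv=cv2.cvtColor(d['pixels'],cv2.COLOR_RGB2HSV); 
m=((g<115)).astype(np.uint8); m[:165]=0;m[250:]=0;m[:,:190]=0;m[:,220:]=0
c=max(cv2.findContours(m,0,2)[0],key=cv2.contourArea); r=cv2.minAreaRect(c); B=onz(d,cv2.boxPoints(r),5);print('b',B.round(1).tolist())
mm=(hsv[...,1]>70)&(np.indices(g.shape)[1]>190)&(np.indices(g.shape)[1]<220)&(np.indices(g.shape)[0]>160)&(np.indices(g.shape)[0]<250)
print('brass',onz(d,np.argwhere(mm)[:,::-1].mean(0),5),mm.sum())
w=get_image('wrist'); R=np.array(w['R']);s=read_state();T=Ro.from_euler('xyz',s['tool_rot']).as_matrix()
cc=-R.T@np.array(w['t']).ravel(); print('cam in tool',T.T@(cc-s['eef_pos']),'axes',(R@T).round(2),w['mtx'][0][0])
plan(477,305,250,0)
E
```

```text
plate [[273.0, 167.8000030517578], [339.1000061035156, 162.8000030517578], [343.6000061035156, 221.60000610351562], [277.5, 226.6999969482422]] [[593.6, 118.1, 6.0], [616.9, -70.9, 6.0], [446.0, -87.6, 6.0], [424.2, 95.1, 6.0]] [np.float64(171.0), np.float64(190.5), np.float64(171.7), np.float64(184.0)]
b [[366.9, 311.5, 5.0], [575.9, 330.4, 5.0], [576.7, 301.1, 5.0], [367.7, 283.5, 5.0]]
brass [[567.21440012 317.58830699   5.        ]] 21
cam in tool [ 6.63705789e+01 -9.04600008e-02 -1.44236813e+02] axes [[-0.    1.    0.  ]
 [-0.96 -0.   -0.27]
 [-0.27 -0.    0.96]] 283.3907089723527
clock 0.15 pos [146.  632.9 230.6] yaw 2.915 w 85.4 gf 0.0 F [-1.2  0.2  0.6] q7 -0.02
a [-2.0000e-04  2.1000e-03  2.9148e+00] d [-39.622 -24.513  -1.904]
```

Request:
send_rows(series=[{"az":2.83,"dx":-39.6,"dy":-24.5,"dz":-1.9,"hand":0},{"az":2.83,"dx":-39.6,"dy":-24.5,"dz":-1.9,"hand":0},{"az":2.83,"dx":-39.6,"dy":-24.5,"dz":-1.9,"hand":0},{"az":2.83,"dx":-39.6,"dy":-24.5,"dz":-1.9,"hand":0},{"az":2.83,"dx":-39.6,"dy":-24.5,"dz":-1.9,"hand":0},{"az":2.83,"dx":-39.6,"dy":-24.5,"dz":-1.9,"hand":0},{"az":2.83,"dx":-39.6,"dy":-24.5,"dz":-1.9,"hand":0},{"az":2.83,"dx":-39.6,"dy":-24.5,"dz":-1.9,"hand":0},{"az":2.83,"dx":-39.6,"dy":-24.5,"dz":-1.9,"hand":0},{"az":2.83,"dx":-39.6,"dy":-24.5,"dz":-1.9,"hand":0}])

```text
invalid input at $.series[0]: expected keys ax, ay, az, dx, dy, dz, hand
```

```bash
python3 -c "
from h import *
plan(471,306,200,0.088);print(read_state()['qpos'].round(2))"
```

```text
clock 0.15 pos [146.  632.9 230.6] yaw 2.915 w 85.4 gf 0.0 F [-1.2  0.2  0.6] q7 -0.02
a [-3.0000e-04  2.0000e-03  2.8268e+00] d [-39.014 -24.543   3.096]
[-1.41  0.63  0.04  1.52 -0.03  1.   -0.02]
```

Request:
send_rows(series=[{"ax":0,"ay":0,"az":2.83,"dx":-39.0,"dy":-24.5,"dz":0,"hand":0},{"ax":0,"ay":0,"az":2.83,"dx":-39.0,"dy":-24.5,"dz":0,"hand":0},{"ax":0,"ay":0,"az":2.83,"dx":-39.0,"dy":-24.5,"dz":0,"hand":0},{"ax":0,"ay":0,"az":2.83,"dx":-39.0,"dy":-24.5,"dz":0,"hand":0},{"ax":0,"ay":0,"az":2.83,"dx":-39.0,"dy":-24.5,"dz":0,"hand":0},{"ax":0,"ay":0,"az":2.83,"dx":-39.0,"dy":-24.5,"dz":0,"hand":0},{"ax":0,"ay":0,"az":2.83,"dx":-39.0,"dy":-24.5,"dz":0,"hand":0},{"ax":0,"ay":0,"az":2.83,"dx":-39.0,"dy":-24.5,"dz":0,"hand":0},{"ax":0,"ay":0,"az":2.83,"dx":-39.0,"dy":-24.5,"dz":0,"hand":0},{"ax":0,"ay":0,"az":2.83,"dx":-39.0,"dy":-24.5,"dz":0,"hand":0}])

```text
clock: 1.15
eef_pos: [475.9, 300.3, 231.9]
tool_rot: [3.137, 0.002, 1.399]
force: [-0.9, -0.2, -0.5]
width: 85.2
gripper_force: 0.0
```

```bash
python3 -c "
from h import *
plan(471,306,200,0.088);print(read_state()['qpos'].round(2))"
```

```text
clock 1.15 pos [475.9 300.3 231.9] yaw 1.399 w 85.2 gf 0.0 F [-0.9 -0.2 -0.5] q7 -0.49
a [ 5.1000e-03 -8.0000e-04  1.3111e+00] d [ 0.483 -0.597  3.182]
[-0.92  0.54  0.47  1.78 -0.3   0.9  -0.49]
```

Request:
send_rows(series=[{"ax":0.005,"ay":0,"az":1.31,"dx":0.5,"dy":-0.6,"dz":3.2,"hand":0},{"ax":0.005,"ay":0,"az":1.31,"dx":0.5,"dy":-0.6,"dz":3.2,"hand":0},{"ax":0.005,"ay":0,"az":1.31,"dx":0.5,"dy":-0.6,"dz":3.2,"hand":0},{"ax":0.005,"ay":0,"az":1.31,"dx":0.5,"dy":-0.6,"dz":3.2,"hand":0},{"ax":0.005,"ay":0,"az":1.31,"dx":0.5,"dy":-0.6,"dz":3.2,"hand":0},{"ax":0.005,"ay":0,"az":1.31,"dx":0.5,"dy":-0.6,"dz":3.2,"hand":0},{"ax":0.005,"ay":0,"az":1.31,"dx":0.5,"dy":-0.6,"dz":3.2,"hand":0},{"ax":0.005,"ay":0,"az":1.31,"dx":0.5,"dy":-0.6,"dz":3.2,"hand":0},{"ax":0.005,"ay":0,"az":1.31,"dx":0.5,"dy":-0.6,"dz":3.2,"hand":0},{"ax":0.005,"ay":0,"az":1.31,"dx":0.5,"dy":-0.6,"dz":3.2,"hand":0}])

```text
clock: 2.15
eef_pos: [465.6, 312.9, 198.9]
tool_rot: [-3.139, 0.003, 0.105]
force: [-0.1, -0.0, -0.9]
width: 85.3
gripper_force: 0.0
```

```bash
python3 -c "
from h import *
d=cam('wrist');save(d['pixels'],'w1.png')
plan(471,306,200,0.088)"
```

```text
clock 2.20 pos [465.6 312.9 199. ] yaw 0.107 w 85.7 gf 0.0 F [-0.  -0.4  0.7] q7 -1.51
a [-0.003   0.0033  0.0195] d [ 0.459  0.744 -0.108]
```

View pics/w1.png

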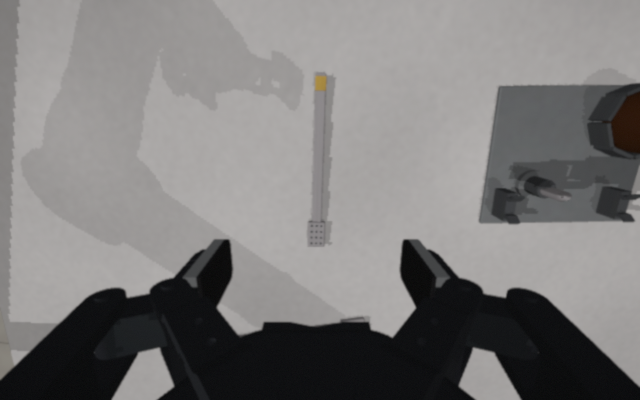

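```bash
cat > b.py <<'E'
from h import *
d=load('wrist'); im=d['pixels']; hsv=cv2.cvtColor(im,cv2.COLOR_RGB2HSV)
m=((hsv[...,1]>100)&(im[...,0]>120)).astype(np.uint8); m[130:]=0
c=max(cv2.findContours(m,0,2)[0],key=cv2.contourArea); print('brass',cv2.boundingRect(c))
g=cv2.cvtColor(im,cv2.COLOR_RGB2GRAY)
for v in (110,150,190,235): print(v,g[v,300:340].tolist())
print(g[238:256,316].tolist(),g[64:80,320].tolist())
a,b=onz(d,[(320.5,72),(316.3,246.5)],6); print(a,b,np.linalg.norm(a-b),np.arctan2(*(a-b)[[1,0]]), b+(a-b)*110/210)
E
python3 b.py
```

```text
brass (316, 76, 10, 14)
110 [167, 167, 168, 169, 169, 170, 170, 171, 171, 171, 172, 171, 170, 162, 147, 138, 136, 137, 138, 138, 138, 138, 137, 134, 124, 127, 135, 137, 136, 137, 137, 142, 157, 167, 169, 169, 169, 170, 170, 169]
150 [168, 169, 169, 169, 169, 169, 169, 168, 168, 168, 167, 162, 156, 146, 139, 137, 137, 137, 137, 137, 137, 135, 130, 124, 127, 132, 133, 132, 133, 139, 154, 163, 166, 166, 166, 166, 166, 166, 166, 167]
190 [170, 169, 169, 168, 168, 169, 169, 169, 169, 169, 167, 158, 147, 140, 137, 138, 136, 135, 135, 136, 133, 124, 119, 126, 132, 133, 134, 138, 150, 159, 163, 165, 165, 165, 165, 165, 165, 164, 165, 165]
235 [170, 170, 171, 170, 171, 169, 160, 147, 139, 135, 132, 131, 133, 135, 135, 132, 131, 133, 135, 135, 134, 133, 134, 127, 121, 129, 136, 137, 137, 142, 158, 167, 170, 169, 170, 169, 169, 169, 169, 168]
[114, 130, 135, 132, 119, 110, 125, 133, 142, 164, 171, 172, 172, 172, 172, 171, 171, 171] [169, 169, 169, 169, 168, 168, 167, 162, 144, 133, 133, 133, 138, 140, 140, 138]
[580.86054832 319.70778394   6.        ] [370.52095007 302.27029957   6.        ] 211.06115808115118 0.08271243777036948 [480.69883487 311.40421995   6.        ]
```

```bash
python3 -c "
from h import *
plan(480.7,311.4,2,0.084)"
```

```text
clock 2.20 pos [465.6 312.9 199. ] yaw 0.107 w 85.7 gf 0.0 F [-0.  -0.4  0.7] q7 -1.51
a [-0.003   0.0033  0.0235] d [ 1.545  0.371 19.69 ]
```

Request:
send_rows(series=[{"ax":-0.003,"ay":0.003,"az":0.024,"dx":1.55,"dy":0.37,"dz":5,"hand":0},{"ax":-0.003,"ay":0.003,"az":0.024,"dx":1.55,"dy":0.37,"dz":10,"hand":0},{"ax":-0.003,"ay":0.003,"az":0.024,"dx":1.55,"dy":0.37,"dz":14,"hand":0},{"ax":-0.003,"ay":0.003,"az":0.024,"dx":1.55,"dy":0.37,"dz":16.5,"hand":0},{"ax":-0.003,"ay":0.003,"az":0.024,"dx":1.55,"dy":0.37,"dz":16.5,"hand":0},{"ax":-0.003,"ay":0.003,"az":0.024,"dx":1.55,"dy":0.37,"dz":16.5,"hand":0}])

```text
clock: 2.8
eef_pos: [481.7, 311.2, 34.7]
tool_rot: [-3.141, -0.0, 0.082]
force: [-0.2, 0.3, -0.1]
width: 85.5
gripper_force: 0.0
```

```bash
python3 -c "
from h import *
plan(480.7,311.4,2,0.084)"
```

```text
clock 2.80 pos [481.7 311.2  34.7] yaw 0.082 w 85.5 gf 0.0 F [-0.2  0.3 -0.1] q7 -1.34
a [-0.0007 -0.0004 -0.0022] d [-0.097 -0.029  3.272]
```

Request:
send_rows(series=[{"ax":0,"ay":0,"az":0,"dx":-0.1,"dy":0,"dz":2.5,"hand":0},{"ax":0,"ay":0,"az":0,"dx":-0.1,"dy":0,"dz":3.25,"hand":0},{"ax":0,"ay":0,"az":0,"dx":-0.1,"dy":0,"dz":3.25,"hand":0.5},{"ax":0,"ay":0,"az":0,"dx":-0.1,"dy":0,"dz":3.25,"hand":1},{"ax":0,"ay":0,"az":0,"dx":-0.1,"dy":0,"dz":3.25,"hand":1},{"ax":0,"ay":0,"az":0,"dx":-0.1,"dy":0,"dz":3.25,"hand":1},{"ax":0,"ay":0,"az":0,"dx":-0.1,"dy":0,"dz":3.25,"hand":1},{"ax":0,"ay":0,"az":0,"dx":-0.1,"dy":0,"dz":3.25,"hand":1},{"ax":0,"ay":0,"az":0,"dx":-0.1,"dy":0,"dz":3.25,"hand":1},{"ax":0,"ay":0,"az":0,"dx":-0.1,"dy":0,"dz":3.25,"hand":1}])

```text
clock: 3.8
eef_pos: [480.5, 311.5, 2.4]
tool_rot: [-3.14, -0.001, 0.081]
force: [-1.0, 0.2, 5.5]
width: 9.0
gripper_force: 58.8
```

Request:
send_rows(series=[{"ax":0,"ay":0,"az":0,"dx":0,"dy":0,"dz":-3,"hand":1},{"ax":0,"ay":0,"az":0,"dx":0,"dy":0,"dz":-8,"hand":1},{"ax":0,"ay":0,"az":0,"dx":0,"dy":0,"dz":-13,"hand":1},{"ax":0,"ay":0,"az":0,"dx":0,"dy":0,"dz":-17,"hand":1},{"ax":0,"ay":0,"az":0,"dx":0,"dy":0,"dz":-17,"hand":1},{"ax":0,"ay":0,"az":0,"dx":0,"dy":0,"dz":-17,"hand":1}])

```text
clock: 4.4
eef_pos: [480.1, 311.6, 172.3]
tool_rot: [-3.14, -0.001, 0.081]
force: [0.6, -0.2, -1.4]
width: 9.4
gripper_force: 58.9
```

Run:
```python
from h import *
d=load('wrist'); g=cv2.cvtColor(d['pixels'],cv2.COLOR_RGB2GRAY)
m=(g<118).astype(np.uint8); m[:,:470]=0; m[:,590:]=0; m[240:]=0; m[:60]=0
L=[];T=[];Bt=[]
for v in range(100,212,4): L.append((np.argmax(m[v,470:]>0)+470-.5,v))
for u in range(515,585,4): c=np.flatnonzero(m[60:240,u])+60; T.append((u,c[0]-.5)); Bt.append((u,c[-1]+.5))
def fit(P):
    P=onz(d,P,6)[:,:2]; v=cv2.fitLine(P.astype(np.float32),cv2.DIST_HUBER,0,.01,.01).ravel(); return v
l,t,b=fit(L),fit(T),fit(Bt); print(l,t,b)
def X(p,q): s=np.linalg.solve(np.c_[p[:2],-q[:2]],q[2:]-p[2:]); return p[2:]+p[:2]*s[0]
A,B=X(l,t),X(l,b); print(A,B,np.linalg.norm(A-B)); u=(A-B)/np.linalg.norm(A-B); n=np.array([-u[1],u[0]])
print('yaw',np.arctan2(u[1],u[0]),'orig',A-135*u-92*n,B+30*u-92*n)
plan(468,30,180,np.pi/2+0.115)
d=cam('wrist'); save(d['pixels'],'w2.png'); d=cam('scene')
```

```text
[9.9266815e-01 1.2087161e-01 5.0849316e+02 1.1036828e+02] [ 1.2074520e-01 -9.9268353e-01  5.9445520e+02  6.5877808e+01] [ 1.1877323e-01 -9.9292141e-01  4.3551456e+02  1.6113771e+01]
[587.868  120.0333] [425.4494  100.25651] 163.6182
yaw 0.12116788 orig [464.97797  12.39016] [466.34964   12.557182]
clock 4.40 pos [480.1 311.6 172.3] yaw 0.081 w 9.4 gf 58.9 F [ 0.6 -0.2 -1.4] q7 -1.49
a [-8.0000e-04 -2.4000e-03 -1.6045e+00] d [-3.494 27.968 -0.828]
```

Request:
send_rows(series=[{"ax":0,"ay":0,"az":-1.61,"dx":-3.85,"dy":29.7,"dz":-0.2,"hand":1},{"ax":0,"ay":0,"az":-1.61,"dx":-3.85,"dy":29.7,"dz":-0.2,"hand":1},{"ax":0,"ay":0,"az":-1.61,"dx":-3.85,"dy":29.7,"dz":-0.2,"hand":1},{"ax":0,"ay":0,"az":-1.61,"dx":-3.85,"dy":29.7,"dz":-0.2,"hand":1},{"ax":0,"ay":0,"az":-1.61,"dx":-3.85,"dy":29.7,"dz":-0.2,"hand":1},{"ax":0,"ay":0,"az":-1.61,"dx":-3.85,"dy":29.7,"dz":-0.2,"hand":1},{"ax":0,"ay":0,"az":-1.61,"dx":-3.85,"dy":29.7,"dz":-0.2,"hand":1},{"ax":0,"ay":0,"az":-1.61,"dx":-3.85,"dy":29.7,"dz":-0.2,"hand":1},{"ax":0,"ay":0,"az":-1.61,"dx":-3.85,"dy":29.7,"dz":-0.2,"hand":1},{"ax":0,"ay":0,"az":-1.61,"dx":-3.85,"dy":29.7,"dz":-0.2,"hand":1}])

```text
clock: 5.5
eef_pos: [464.6, 11.8, 172.1]
tool_rot: [-3.138, -0.001, 1.586]
force: [0.8, -0.3, -0.6]
width: 9.2
gripper_force: 58.9
```

Request:
send_rows(series=[{"ax":0,"ay":0,"az":0,"dx":0,"dy":0,"dz":0,"hand":1},{"ax":0,"ay":0,"az":0,"dx":0,"dy":0,"dz":0,"hand":1}])

```text
clock: 5.7
eef_pos: [465.0, 11.9, 172.6]
tool_rot: [-3.139, -0.001, 1.577]
force: [0.3, -0.2, 0.3]
width: 9.7
gripper_force: 58.9
```

Run:
```python
from h import *
plan(465.8,12.5,172,1.691)
```

```text
clock 5.70 pos [465.   11.9 172.6] yaw 1.577 w 9.7 gf 58.9 F [ 0.3 -0.2  0.3] q7 0.19
a [-0.0021 -0.0009 -0.1141] d [0.062 0.078 0.064]
```

Request:
send_rows(series=[{"ax":-0.002,"ay":0,"az":-0.114,"dx":0.05,"dy":0.08,"dz":0,"hand":1},{"ax":-0.002,"ay":0,"az":-0.114,"dx":0.05,"dy":0.08,"dz":0,"hand":1},{"ax":-0.002,"ay":0,"az":-0.114,"dx":0.05,"dy":0.08,"dz":0,"hand":1}])

```text
clock: 6.0
eef_pos: [466.3, 12.6, 173.2]
tool_rot: [3.14, -0.001, 1.691]
force: [0.5, -0.1, -0.1]
width: 9.5
gripper_force: 58.9
```

Run:
```python
from h import *
d=cam('wrist');save(d['pixels'],'w3.png')
plan(465.8,12.5,172,1.691)
c,s=np.cos(.1205),np.sin(.1205)
W=lambda x,y,z: [465.8+c*x-s*y,12.5+s*x+c*y,z]
print('laid@rest',proj(d,[W(0,75,41),W(0,-58,41),W(22,40,61),W(0,100,158+20)]).round(1))
```

```text
clock 6.05 pos [466.3  12.5 173.3] yaw 1.692 w 9.4 gf 58.9 F [ 0.4  1.  -0.5] q7 0.28
a [ 0.0015 -0.0005  0.0006] d [ 0.002 -0.055  0.13 ]
laid@rest [[313.3 107.1]
 [313.7 238.3]
 [337.7 147.1]
 [310.7  39.9]]
```

View pics/w3.png

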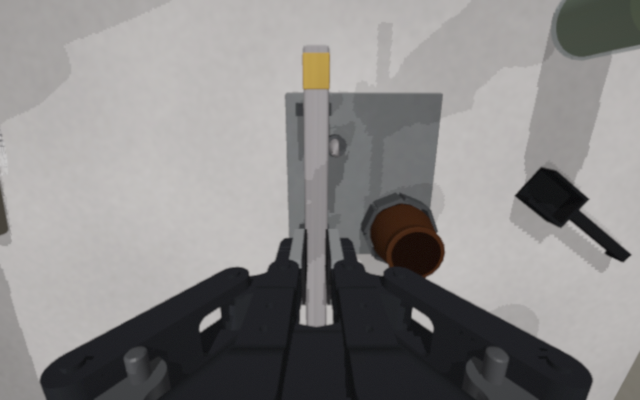

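Run:
```python
from h import *
d=load('wrist'); g=cv2.cvtColor(d['pixels'],cv2.COLOR_RGB2GRAY)
print(d['mtx'],d['k1'])
for v in (50,75,130,180,220): print(v,g[v,296:336].tolist())
print(g[109,288:340].tolist()); print(g[38:54,316].tolist())
s=read_state(); T=Ro.from_euler('xyz',s['tool_rot']).as_matrix()
for z in (172,178): print(((onz(d,[(316,46),(316.5,130),(317,220)],z)-s['eef_pos'])@T).round(1).tolist())
print('rest',((onz(d,[(313.5,109)],41)-s['eef_pos'])@T).round(1))
# row where shaft top
b=g[135:160,325:350]; print(b.tolist())
```

```text
[[283.39070897   0.         315.86023065]
 [  0.         283.39070897 194.50259019]
 [  0.           0.           1.        ]] -0.012254785579512827
50 [188, 188, 188, 188, 188, 183, 165, 145, 141, 147, 152, 153, 154, 155, 154, 154, 154, 153, 155, 155, 154, 152, 152, 153, 154, 155, 155, 154, 154, 153, 150, 140, 136, 156, 178, 186, 189, 189, 189, 190]
75 [190, 191, 191, 191, 191, 186, 168, 152, 153, 157, 157, 156, 155, 154, 154, 155, 156, 156, 155, 156, 155, 153, 152, 152, 152, 151, 152, 152, 152, 152, 153, 151, 144, 147, 174, 190, 193, 193, 193, 193]
130 [115, 105, 96, 93, 93, 94, 94, 101, 123, 141, 150, 152, 153, 154, 154, 154, 155, 155, 156, 156, 156, 154, 154, 155, 155, 155, 155, 154, 154, 153, 145, 131, 109, 98, 108, 115, 117, 115, 111, 107]
180 [121, 121, 121, 121, 122, 121, 120, 118, 116, 123, 135, 140, 142, 142, 142, 142, 141, 141, 140, 141, 140, 139, 138, 140, 140, 140, 140, 140, 139, 136, 126, 109, 97, 92, 93, 93, 93, 93, 93, 93]
220 [117, 117, 117, 117, 117, 118, 117, 109, 104, 116, 129, 136, 138, 138, 137, 139, 140, 139, 139, 138, 138, 138, 138, 140, 139, 138, 137, 138, 13
[... 2695 characters left out ...]
 78, 78, 83, 93, 107, 112, 107, 108, 112], [151, 141, 124, 100, 77, 70, 83, 102, 110, 113, 115, 115, 107, 94, 83, 77, 78, 82, 88, 95, 105, 106, 102, 108, 114], [151, 141, 124, 104, 85, 74, 72, 81, 87, 91, 95, 97, 95, 90, 83, 79, 82, 88, 91, 94, 99, 98, 97, 107, 114], [151, 142, 125, 105, 92, 84, 79, 76, 79, 82, 84, 85, 85, 86, 85, 87, 90, 92, 92, 93, 93, 92, 95, 106, 114], [151, 141, 124, 106, 95, 91, 89, 88, 88, 87, 83, 84, 85, 88, 90, 91, 92, 93, 92, 92, 92, 91, 96, 107, 114], [151, 140, 124, 106, 96, 94, 94, 93, 93, 92, 91, 91, 91, 92, 92, 92, 92, 93, 92, 92, 92, 91, 96, 107, 114], [151, 141, 124, 106, 96, 94, 94, 94, 94, 94, 94, 94, 93, 93, 93, 93, 93, 92, 92, 92, 92, 95, 100, 109, 115]]
```

Run:
```python
from h import *
for i in range(3):
    w=get_image('wrist'); R=np.array(w['R']);s=read_state();T=Ro.from_euler('xyz',s['tool_rot']).as_matrix()
    cc=-R.T@np.array(w['t']).ravel(); print('cam in tool',T.T@(cc-s['eef_pos']),Ro.from_matrix(R@T).as_rotvec(),s['eef_pos'],s['tool_rot'])
```

```text
cam in tool [  67.61056283    1.83681756 -144.30218225] [ 0.21381362  0.21486896 -1.56133642] [466.37868013  12.53210655 173.3451153 ] [ 3.14000871e+00 -4.30082134e-04  1.69221739e+00]
cam in tool [  67.58113114    1.84125865 -144.29767594] [ 0.21390518  0.21490996 -1.56128592] [466.4146758   12.57195668 173.40916814] [ 3.13987368e+00 -4.65448525e-04  1.69285489e+00]
cam in tool [  67.58018909    1.8158345  -144.30073475] [ 0.21385375  0.2149326  -1.56123015] [466.48919835  12.58232798 173.4620715 ] [ 3.13967902e+00 -4.35320064e-04  1.69340644e+00]
```

Run:
```python
from h import *
plan(464.0,13,60,1.691)
```

```text
clock 6.20 pos [466.5  12.6 173.5] yaw 1.693 w 9.3 gf 58.9 F [ 0.1  0.7 -0.4] q7 0.28
a [ 0.0019 -0.0004  0.0024] d [ 0.067 -0.264 11.346]
```

Request:
send_rows(series=[{"ax":0,"ay":0,"az":0.002,"dx":0.05,"dy":-0.25,"dz":3,"hand":1},{"ax":0,"ay":0,"az":0.002,"dx":0.05,"dy":-0.25,"dz":7,"hand":1},{"ax":0,"ay":0,"az":0.002,"dx":0.05,"dy":-0.25,"dz":10,"hand":1},{"ax":0,"ay":0,"az":0.002,"dx":0.05,"dy":-0.25,"dz":11.3,"hand":1},{"ax":0,"ay":0,"az":0.002,"dx":0.05,"dy":-0.25,"dz":11.3,"hand":1},{"ax":0,"ay":0,"az":0.002,"dx":0.05,"dy":-0.25,"dz":11.3,"hand":1}])

```text
clock: 6.8
eef_pos: [464.4, 12.7, 60.7]
tool_rot: [3.139, -0.0, 1.692]
force: [-0.4, -0.0, 0.0]
width: 9.6
gripper_force: 58.9
```

Run:
```python
from h import *
plan(464.0,13,33,1.691)
d=cam('wrist');save(d['pixels'][60:260,180:460],'w4.png')
g=cv2.cvtColor(d['pixels'],cv2.COLOR_RGB2GRAY)
c,s=np.cos(.1205),np.sin(.1205)
W=lambda x,y,z: [463.8+1.9+c*x-s*y,13-.5+s*x+c*y,z]
P=proj(d,[W(0,75,41),W(0,75,30),W(22,40,61)]).round(1);print(P)
v=int(P[0][1]); print(v,g[v,280:360].tolist())
```

```text
clock 6.80 pos [464.4  12.7  60.7] yaw 1.692 w 9.6 gf 58.9 F [-0.4 -0.   0. ] q7 0.36
a [ 0.0021 -0.0004  0.0011] d [ 0.037 -0.044  2.773]
[[315.  101.9]
 [315.  102.7]
 [357.5 171.3]]
101 [132, 132, 132, 127, 107, 82, 74, 73, 70, 67, 68, 67, 67, 67, 67, 66, 67, 68, 69, 70, 67, 72, 87, 116, 143, 158, 166, 169, 169, 170, 170, 170, 170, 171, 172, 172, 172, 170, 169, 170, 171, 172, 171, 171, 171, 170, 163, 147, 117, 81, 68, 68, 65, 64, 64, 64, 64, 64, 64, 64, 64, 64, 65, 68, 71, 85, 106, 117, 118, 118, 118, 117, 118, 118, 118, 117, 117, 119, 121, 127]
```

View pics/w4.png

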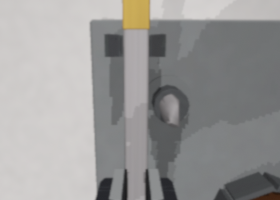

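Request:
send_rows(series=[{"ax":0.002,"ay":0,"az":0,"dx":0,"dy":-0.04,"dz":1.5,"hand":1},{"ax":0.002,"ay":0,"az":0,"dx":0,"dy":-0.04,"dz":2.3,"hand":1},{"ax":0.002,"ay":0,"az":0,"dx":0,"dy":-0.04,"dz":2.75,"hand":1},{"ax":0.002,"ay":0,"az":0,"dx":0,"dy":-0.04,"dz":2.75,"hand":1}])

```text
clock: 7.25
eef_pos: [463.9, 12.8, 33.0]
tool_rot: [-3.142, -0.001, 1.693]
force: [-0.3, -0.6, -0.5]
width: 10.0
gripper_force: 58.9
```

Request:
send_rows(series=[{"ax":0,"ay":0,"az":0,"dx":0,"dy":0,"dz":0.07,"hand":1},{"ax":0,"ay":0,"az":0,"dx":0,"dy":0,"dz":0.07,"hand":0.5},{"ax":0,"ay":0,"az":0,"dx":0,"dy":0,"dz":0.07,"hand":0.5},{"ax":0,"ay":0,"az":0,"dx":0,"dy":0,"dz":0.07,"hand":0.5},{"ax":0,"ay":0,"az":0,"dx":0,"dy":0,"dz":0.07,"hand":0.5},{"ax":0,"ay":0,"az":0,"dx":0,"dy":0,"dz":0.07,"hand":0.5},{"ax":0,"ay":0,"az":0,"dx":0,"dy":0,"dz":-3,"hand":0.5},{"ax":0,"ay":0,"az":0,"dx":0,"dy":0,"dz":-8,"hand":0.5},{"ax":0,"ay":0,"az":0,"dx":0,"dy":0,"dz":-12,"hand":0},{"ax":0,"ay":0,"az":0,"dx":0,"dy":0,"dz":-12,"hand":0}])

```text
clock: 8.25
eef_pos: [467.1, 12.6, 157.4]
tool_rot: [3.132, -0.0, 1.693]
force: [0.3, 0.5, 0.4]
width: 70.2
gripper_force: 0.0
```

Request:
send_rows(series=[{"ax":0,"ay":0,"az":0,"dx":-4.5,"dy":3,"dz":0,"hand":0},{"ax":0,"ay":0,"az":0,"dx":-4.5,"dy":3,"dz":0,"hand":0},{"ax":0,"ay":0,"az":0,"dx":-4.5,"dy":3,"dz":0,"hand":0}])

```text
clock: 8.55
eef_pos: [499.4, -29.7, 152.6]
tool_rot: [-3.141, 0.0, 1.69]
force: [-0.9, -0.2, -0.5]
width: 85.3
gripper_force: 0.0
```

Run:
```python
from h import *
d=cam('wrist');save(d['pixels'],'w5f.png')
c,s=np.cos(.1205),np.sin(.1205)
W=lambda x,y,z: [463.8+1.9+c*x-s*y,13-.5+s*x+c*y,z]
P=proj(d,[W(22,40,61),W(0,100,37),W(0,-110,37)]).round(1);print(P)
plan(464,13,150,1.691)
u,v=P[0].astype(int); save(np.hstack([cv2.resize(d['pixels'][v-35:v+35,u-35:u+35],(420,420),interpolation=2),cv2.resize(d['pixels'],(380,238))[0:238].repeat(1,0) if 0 else cv2.copyMakeBorder(cv2.resize(d['pixels'],(380,238)),0,182,0,0,0)]),'w5.png'); print(u-35,v-35)
```

```text
[[305.4  91. ]
 [278.6  15.5]
 [286.2 250.7]]
clock 8.60 pos [498.3 -28.4 152.3] yaw 1.692 w 85.7 gf 0.0 F [-0.6  0.5  0.9] q7 0.39
a [-0.0017 -0.0011  0.0007] d [ 4.526 -2.908  0.239]
270 56
```

View pics/w5.png

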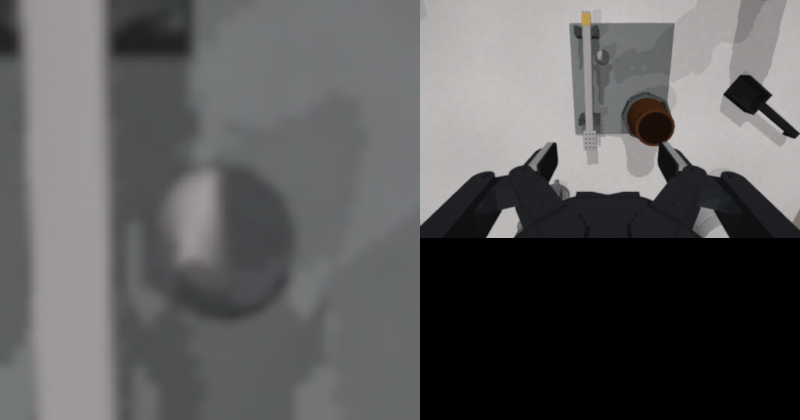

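Request:
send_rows(series=[{"ax":0,"ay":0,"az":0,"dx":1.7,"dy":-0.75,"dz":3,"hand":0},{"ax":0,"ay":0,"az":0,"dx":1.7,"dy":-0.75,"dz":5.5,"hand":0},{"ax":0,"ay":0,"az":0,"dx":1.7,"dy":-0.75,"dz":5.5,"hand":0},{"ax":0,"ay":0,"az":0,"dx":1.7,"dy":-0.75,"dz":5.5,"hand":0}])

```text
clock: 9.0
eef_pos: [488.9, -11.9, 97.9]
tool_rot: [-3.14, -0.001, 1.693]
force: [-0.8, 1.0, 0.8]
width: 85.2
gripper_force: 0.0
```

Run:
```python
from h import *
d=cam('wrist');d2=cam('wrist')
c,s=np.cos(.1205),np.sin(.1205)
W=lambda x,y,z: [463.8+1.9+c*x-s*y,13-.5+s*x+c*y,z]
P=proj(d,[W(22,40,61),W(0,100,37),W(0,75,41)]).round(1);print(P)
plan(489,-12,95,1.691)
u,v=P[0].astype(int); im=((d['pixels'].astype(float)+d2['pixels'])/2); cr=im[v-24:v+24,u-24:u+24]; cr=np.clip((cr-40)*1.6,0,255).astype(np.uint8)
save(cv2.resize(cr,(576,576),interpolation=2),'w6.png'); print(u-24,v-24)
g=im.mean(2); print(g[v-14:v+16:2,u-14:u+16].astype(int))
```

```text
[[316.5 116.2]
 [282.6  19.8]
 [283.   60.7]]
clock 9.10 pos [490.2 -12.4  98.9] yaw 1.693 w 85.2 gf 0.0 F [0.  0.1 1. ] q7 0.41
a [ 0.0014 -0.0003  0.0017] d [ 0.054 -0.113  0.389]
292 92
[[ 86  85  86  85  86  87  94 107 118 121 117 112 108 103 103 106 108 109
  109 110 111 111 112 111 111 112 112 112 112 113]
 [ 86  85  85  86  85  86  90  95  98  97  95  91  88  86  86  84  83  83
   85  87  93 101 108 110 111 111 112 112 112 112]
 [ 85  85  85  84  83  84  85  88  90  95 101 104 102  97  89  83  78  77
   75  76  77  80  86  96 105 109 111 111 111 111]
 [ 84  84  84  85  85  89  96 107 120 131 138 142 142 136 119 101  86  79
   77  76  75  75  76  78  84  92 102 109 111 111]
 [ 82  83  85  88  97 107 120 133 143 149 153 157 157 147 127 104  86  79
   77  78  76  76  76  76  75  77  84  97 106 110]
 [ 82  84  89  98 110 124 136 145 152 156 160 162 161 150 127 101  83  77
   76  77  77  77  78  77  76  76  79  88 100 108]
 [ 85  88  95 106 119 131 140 148 154 159 162 164 161 149 128 104  85  76
   75  75  76  76  76  77  77  76  77  81  92 103]
 [ 84  90  97 108 118 128 139 149 15
[... 264 characters left out ...]
143 132 118 101  86  78
   76  75  74  75  74  74  73  73  72  75  84  96]
 [ 79  80  81  86  94 106 124 141 149 148 142 136 128 120 110  97  85  78
   75  74  75  75  75  75  75  74  74  78  90 102]
 [ 75  74  75  77  82  95 112 128 138 140 135 129 123 115 106  94  85  79
   76  75  74  74  74  74  75  74  75  83  94 105]
 [ 83  76  73  71  76  87  98 104 105 104 107 112 113 110 103  95  86  80
   76  75  75  75  74  75  73  73  80  91 104 111]
 [107  96  81  68  64  64  68  75  78  79  80  81  83  88  92  90  85  79
   75  75  75  75  74  73  73  77  89 103 110 111]
 [108 101  90  80  69  61  57  58  61  65  69  71  74  76  78  79  78  76
   74  73  72  73  74  76  79  83  89  97 106 110]]
```

View pics/w6.png

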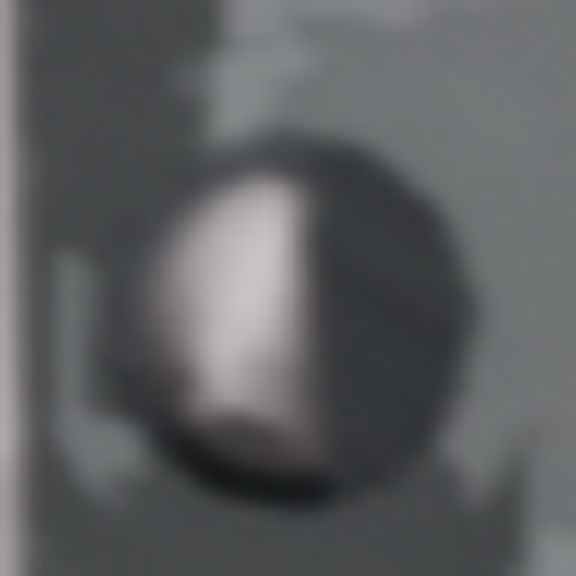

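Request:
send_rows(series=[{"ax":0,"ay":0,"az":0,"dx":-1,"dy":0,"dz":-4,"hand":0},{"ax":0,"ay":0,"az":0.86,"dx":-29.7,"dy":-5.6,"dz":-8.1,"hand":0},{"ax":0,"ay":0,"az":0.86,"dx":-29.7,"dy":-5.6,"dz":-8.1,"hand":0},{"ax":0,"ay":0,"az":0.86,"dx":-29.7,"dy":-5.6,"dz":-8.1,"hand":0},{"ax":0,"ay":0,"az":0.86,"dx":-29.7,"dy":-5.6,"dz":-8.1,"hand":0},{"ax":0,"ay":0,"az":0.86,"dx":-29.7,"dy":-5.6,"dz":-8.1,"hand":0},{"ax":0,"ay":0,"az":0.86,"dx":-29.7,"dy":-5.6,"dz":-8.1,"hand":0},{"ax":0,"ay":0,"az":0.86,"dx":-29.7,"dy":-5.6,"dz":-8.1,"hand":0},{"ax":0,"ay":0,"az":0.86,"dx":-29.7,"dy":-5.6,"dz":-8.1,"hand":0},{"ax":0,"ay":0,"az":0.86,"dx":-29.7,"dy":-5.6,"dz":-8.1,"hand":0}])

```text
clock: 10.1
eef_pos: [470.6, -312.5, 179.2]
tool_rot: [-3.141, -0.002, 0.835]
force: [1.0, 0.8, 0.2]
width: 85.3
gripper_force: 0.0
```

Run:
```python
from h import *
plan(471,-313,180,.83)
d=cam('wrist')
P=proj(d,[471,-313,20])[0].astype(int); print(P)
u,v=P; save(cv2.resize(d['pixels'][v-70:v+70,u-90:u+90],(720,560),interpolation=2),'w7.png'); print(u-90,v-70)
```

```text
clock 10.10 pos [ 470.6 -312.5  179.2] yaw 0.835 w 85.3 gf 0.0 F [1.  0.8 0.2] q7 0.21
a [-0.0009 -0.0019  0.0047] d [-0.011  0.067 -0.083]
[315 180]
225 110
```

View pics/w7.png

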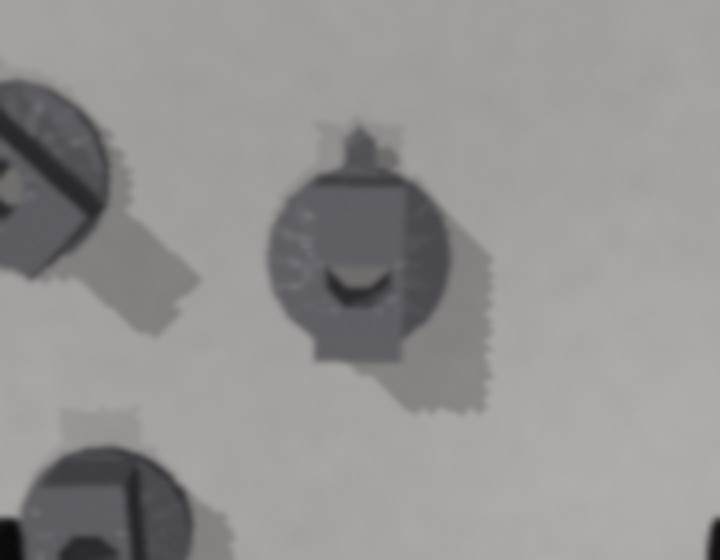

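Run:
```python
from h import *
d=load('wrist'); o=np.array([1.9,-.5,0])
f=lambda p,z: onz(d,[np.array(p)/4+[225,110]-[.375,.375]],z)[0]-o
C=[f(p,26) for p in [(313,184),(408,184),(402.5,362),(315,362)]]
n=f((358.5,126),7); a=(C[0]+C[1])/2; b=(C[2]+C[3])/2; 
print('center',(a+b)/2,'len',np.linalg.norm(a-b),np.linalg.norm(C[0]-C[1]),np.linalg.norm(C[3]-C[2]),'yaw',np.arctan2(*(a-b)[[1,0]]))
c=(a+b)/2; print('nose',n,np.linalg.norm((n-c)[:2]),np.arctan2(*(n-c)[[1,0]]))
L,R_=f((267,258),3),f((451,258),3); print('skirt',(L+R_)/2,np.linalg.norm(L-R_))
plan(c[0],c[1],40,.83)
```

```text
center [ 471.46714745 -308.93770604   26.        ] len 48.791652855366884 24.94802824333125 23.98293986190753 yaw 0.8232191835840771
nose [ 496.59726595 -280.69201206    7.        ] 37.80664074289552 0.8437025560120376
skirt [ 471.21631442 -308.76009942    3.        ] 52.97591703568149
clock 10.15 pos [ 470.7 -312.1  179. ] yaw 0.835 w 85.4 gf 0.0 F [-0.2  0.8  0.4] q7 0.21
a [-0.0011 -0.0018  0.0054] d [ 0.261 -0.139 13.902]
```

Request:
send_rows(series=[{"ax":-0.001,"ay":-0.002,"az":0.005,"dx":0.26,"dy":-0.14,"dz":5,"hand":0},{"ax":-0.001,"ay":-0.002,"az":0.005,"dx":0.26,"dy":-0.14,"dz":9.5,"hand":0},{"ax":-0.001,"ay":-0.002,"az":0.005,"dx":0.26,"dy":-0.14,"dz":13,"hand":0},{"ax":-0.001,"ay":-0.002,"az":0.005,"dx":0.26,"dy":-0.14,"dz":13.9,"hand":0},{"ax":-0.001,"ay":-0.002,"az":0.005,"dx":0.26,"dy":-0.14,"dz":13.9,"hand":0},{"ax":-0.001,"ay":-0.002,"az":0.005,"dx":0.26,"dy":-0.14,"dz":13.9,"hand":0}])

```text
clock: 10.75
eef_pos: [471.9, -311.4, 41.3]
tool_rot: [3.139, 0.001, 0.828]
force: [-0.0, 0.9, -0.5]
width: 85.4
gripper_force: 0.0
```

```bash
python3 -c "
from h import *
plan(471.3,-308.9,7,.83)"
```

```text
clock 10.75 pos [ 471.9 -311.4   41.3] yaw 0.828 w 85.4 gf 0.0 F [-0.   0.9 -0.5] q7 0.32
a [ 0.0029  0.0012 -0.0015] d [ 0.148 -0.227  3.433]
```

Request:
send_rows(series=[{"ax":0.003,"ay":0.001,"az":0,"dx":0.15,"dy":-0.23,"dz":2.5,"hand":0},{"ax":0.003,"ay":0.001,"az":0,"dx":0.15,"dy":-0.23,"dz":3.35,"hand":0},{"ax":0.003,"ay":0.001,"az":0,"dx":0.15,"dy":-0.23,"dz":3.35,"hand":0.4},{"ax":0.003,"ay":0.001,"az":0,"dx":0.15,"dy":-0.23,"dz":3.35,"hand":1},{"ax":0.003,"ay":0.001,"az":0,"dx":0.15,"dy":-0.23,"dz":3.35,"hand":1},{"ax":0.003,"ay":0.001,"az":0,"dx":0.15,"dy":-0.23,"dz":3.35,"hand":1},{"ax":0.003,"ay":0.001,"az":0,"dx":0.15,"dy":-0.23,"dz":3.35,"hand":1},{"ax":0.003,"ay":0.001,"az":0,"dx":0.15,"dy":-0.23,"dz":3.35,"hand":1},{"ax":0.003,"ay":0.001,"az":0,"dx":0.15,"dy":-0.23,"dz":3.35,"hand":1}])

```text
clock: 11.65
eef_pos: [470.8, -308.9, 7.3]
tool_rot: [-3.141, 0.0, 0.828]
force: [0.1, -0.5, 5.9]
width: 22.8
gripper_force: 60.1
```

Request:
send_rows(series=[{"ax":0,"ay":0,"az":0,"dx":0,"dy":0,"dz":-3,"hand":1},{"ax":0,"ay":0,"az":0,"dx":0,"dy":0,"dz":-8,"hand":1},{"ax":0,"ay":0,"az":0,"dx":0,"dy":0,"dz":-13,"hand":1},{"ax":0,"ay":0,"az":0,"dx":0,"dy":0,"dz":-13,"hand":1},{"ax":0,"ay":0,"az":0,"dx":0,"dy":0,"dz":-13,"hand":1}])

```text
clock: 12.15
eef_pos: [471.1, -308.6, 137.7]
tool_rot: [3.142, -0.0, 0.828]
force: [-0.7, 0.9, -1.2]
width: 22.8
gripper_force: 59.3
```

```bash
python3 -c "
from h import *
plan(480.8,55.4,137,.10)
cam('wrist'); d=load('wrist'); save(d['pixels'][110:330,180:460],'w8.png')"
```

```text
clock 12.15 pos [ 471.1 -308.6  137.7] yaw 0.828 w 22.8 gf 59.3 F [-0.7  0.9 -1.2] q7 0.25
a [-1.000e-04 -4.000e-04  7.282e-01] d [ 27.472 -23.906   0.078]
```

View pics/w8.png

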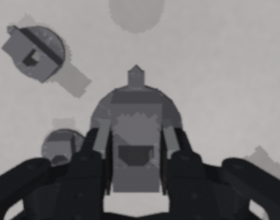

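Run:
```python
from h import *
d=load('wrist'); g=cv2.cvtColor(d['pixels'],cv2.COLOR_RGB2GRAY)
print(g[168:200,315].tolist()); 
for v in (180,186,192): print(v,g[v,300:332].tolist())
for v in (205,212,235,290): print(v,g[v,262:368].tolist())
s=read_state();T=Ro.from_euler('xyz',s['tool_rot']).as_matrix()
for v in (174,176,178): print(((onz(d,[(315,v)],136.4)-[1.9,-.5,0]-s['eef_pos'])@T).round(1))
```

```text
[170, 170, 170, 170, 170, 165, 144, 110, 87, 86, 89, 89, 89, 90, 91, 91, 91, 91, 92, 93, 90, 88, 88, 88, 88, 88, 89, 88, 90, 96, 102, 98]
180 [171, 171, 171, 170, 170, 170, 167, 155, 134, 115, 100, 89, 87, 88, 89, 89, 89, 89, 88, 83, 76, 80, 101, 122, 145, 162, 169, 170, 170, 170, 171, 171]
186 [170, 170, 170, 171, 171, 171, 166, 143, 109, 91, 89, 90, 92, 95, 94, 92, 91, 92, 94, 92, 90, 89, 89, 98, 127, 157, 169, 171, 171, 172, 172, 172]
192 [172, 172, 172, 173, 173, 173, 168, 144, 109, 91, 88, 88, 88, 88, 88, 88, 88, 88, 89, 89, 88, 88, 89, 98, 127, 157, 169, 171, 171, 171, 171, 171]
205 [159, 168, 171, 172, 173, 173, 173, 173, 172, 172, 173, 172, 173, 173, 172, 172, 172, 172, 173, 173, 173, 171, 164, 146, 119, 93, 84, 86, 88, 90, 84, 74, 70, 69, 69, 69, 70, 69, 69, 69, 69, 69, 69, 69, 69, 70, 69, 70, 69, 70, 69, 69, 69, 68, 70, 69, 69, 69, 68, 70, 69, 69, 69, 68, 69, 69, 69, 69, 69, 69, 69, 69, 69, 68, 69, 69, 69, 69, 73, 79, 78, 68, 65, 86, 121, 153, 169, 175, 176, 176, 177, 178, 178, 178, 178, 177, 177, 177, 176, 176, 176, 176, 176, 176, 177, 177]
212 [172, 173, 173, 173, 173, 17
[... 710 characters left out ...]
5, 105, 105, 105, 106, 105, 106, 105, 105, 106, 105, 105, 105, 105, 105, 105, 105, 105, 101, 94, 84, 68, 62, 69, 72, 73, 73, 73, 75, 78, 81, 79, 74, 68, 66, 65, 66, 66, 65, 67, 70, 89, 128, 164, 179, 182, 182, 182]
290 [26, 27, 26, 26, 26, 25, 26, 25, 26, 23, 26, 26, 25, 26, 25, 26, 26, 26, 23, 19, 17, 15, 17, 19, 21, 24, 26, 23, 21, 40, 66, 79, 82, 83, 83, 83, 83, 83, 83, 83, 82, 83, 83, 83, 82, 83, 83, 83, 83, 82, 82, 83, 82, 82, 82, 83, 82, 83, 82, 83, 82, 83, 83, 83, 83, 83, 83, 82, 83, 82, 82, 83, 83, 83, 83, 82, 87, 93, 75, 43, 29, 34, 38, 36, 31, 26, 25, 27, 26, 26, 26, 26, 25, 25, 26, 26, 25, 27, 26, 26, 26, 26, 25, 25, 27, 26]
[[38.6  0.6 -0.1]]
[[37.6  0.6 -0.1]]
[[36.5  0.6 -0.1]]
```

Request:
send_rows(series=[{"ax":0,"ay":0,"az":0.738,"dx":27.45,"dy":-23.85,"dz":0,"hand":1},{"ax":0,"ay":0,"az":0.738,"dx":27.45,"dy":-23.85,"dz":0,"hand":1},{"ax":0,"ay":0,"az":0.738,"dx":27.45,"dy":-23.85,"dz":0,"hand":1},{"ax":0,"ay":0,"az":0.738,"dx":27.45,"dy":-23.85,"dz":0,"hand":1},{"ax":0,"ay":0,"az":0.738,"dx":27.45,"dy":-23.85,"dz":0,"hand":1},{"ax":0,"ay":0,"az":0.738,"dx":27.45,"dy":-23.85,"dz":0,"hand":1},{"ax":0,"ay":0,"az":0.738,"dx":27.45,"dy":-23.85,"dz":0,"hand":1},{"ax":0,"ay":0,"az":0.738,"dx":27.45,"dy":-23.85,"dz":0,"hand":1},{"ax":0,"ay":0,"az":0.738,"dx":27.45,"dy":-23.85,"dz":0,"hand":1},{"ax":0,"ay":0,"az":0.738,"dx":27.45,"dy":-23.85,"dz":0,"hand":1}])

```text
clock: 13.2
eef_pos: [479.9, 53.5, 136.0]
tool_rot: [3.141, 0.004, 0.089]
force: [-0.5, -0.0, -0.3]
width: 22.6
gripper_force: 59.3
```

```bash
python3 -c "
from h import *
plan(480.2,55.4,75,.09)"
```

```text
clock 13.20 pos [479.9  53.5 136. ] yaw 0.089 w 22.6 gf 59.3 F [-0.5 -0.  -0.3] q7 -0.88
a [ 0.0004  0.0036 -0.0011] d [ 0.067 -0.184  6.102]
```

Request:
send_rows(series=[{"ax":0,"ay":0.003,"az":0,"dx":0.06,"dy":-0.18,"dz":3,"hand":1},{"ax":0,"ay":0.003,"az":0,"dx":0.06,"dy":-0.18,"dz":5.5,"hand":1},{"ax":0,"ay":0.003,"az":0,"dx":0.06,"dy":-0.18,"dz":6.1,"hand":1},{"ax":0,"ay":0.003,"az":0,"dx":0.06,"dy":-0.18,"dz":6.1,"hand":1},{"ax":0,"ay":0.003,"az":0,"dx":0.06,"dy":-0.18,"dz":6.1,"hand":1},{"ax":0,"ay":0.003,"az":0,"dx":0.06,"dy":-0.18,"dz":6.1,"hand":1}])

```text
clock: 13.8
eef_pos: [481.6, 56.2, 76.7]
tool_rot: [-3.14, -0.003, 0.089]
force: [0.2, -0.8, -0.2]
width: 22.6
gripper_force: 59.3
```

```bash
python3 -c "
from h import *
plan(480.2,55.4,67,.09)"
```

```text
clock 13.80 pos [481.6  56.2  76.7] yaw 0.089 w 22.6 gf 59.3 F [ 0.2 -0.8 -0.2] q7 -0.77
a [-0.0011 -0.0029 -0.0012] d [-0.154  0.068  0.973]
```

Request:
send_rows(series=[{"ax":0,"ay":-0.003,"az":0,"dx":-0.14,"dy":0.06,"dz":0.5,"hand":1},{"ax":0,"ay":-0.003,"az":0,"dx":-0.14,"dy":0.06,"dz":0.7,"hand":1},{"ax":0,"ay":-0.003,"az":0,"dx":-0.14,"dy":0.06,"dz":0.9,"hand":1},{"ax":0,"ay":-0.003,"az":0,"dx":-0.14,"dy":0.06,"dz":1.0,"hand":1},{"ax":0,"ay":-0.003,"az":0,"dx":-0.14,"dy":0.06,"dz":1.0,"hand":1}])

```text
clock: 14.3
eef_pos: [479.5, 56.1, 65.6]
tool_rot: [-3.14, 0.002, 0.09]
force: [0.2, -0.5, 0.5]
width: 23.0
gripper_force: 59.3
```

```bash
python3 -c "
from h import *
plan(480.2,55.4,62,.09); print(read_state()['torque'])"
```

```text
clock 14.30 pos [479.5  56.1  65.6] yaw 0.090 w 23.0 gf 59.3 F [ 0.2 -0.5  0.5] q7 -0.75
a [-0.0012  0.0021 -0.0002] d [0.065 0.072 0.362]
[-0.09069192  0.02841528 -0.01887665]
```

Request:
send_rows(series=[{"ax":0,"ay":0,"az":0,"dx":0.05,"dy":0.05,"dz":0.2,"hand":1},{"ax":0,"ay":0,"az":0,"dx":0.05,"dy":0.05,"dz":0.4,"hand":1},{"ax":0,"ay":0,"az":0,"dx":0.05,"dy":0.05,"dz":0.6,"hand":1},{"ax":0,"ay":0,"az":0,"dx":0.05,"dy":0.05,"dz":0.6,"hand":1}])

```text
clock: 14.7
eef_pos: [480.3, 55.0, 59.5]
tool_rot: [-3.141, 0.002, 0.089]
force: [0.8, -2.8, -2.0]
width: 22.8
gripper_force: 59.2
```

```bash
python3 -c "
from h import *
plan(480.2,55.4,55,.09); print(read_state()['torque'])"
```

```text
clock 14.70 pos [480.3  55.   59.5] yaw 0.089 w 22.8 gf 59.2 F [ 0.8 -2.8 -2. ] q7 -0.74
a [-0.0002  0.0016 -0.0008] d [-0.005 -0.043  0.454]
[-0.61902798 -0.22917825 -0.00214654]
```

Request:
send_rows(series=[{"ax":0,"ay":0,"az":0,"dx":0,"dy":0.04,"dz":0.2,"hand":1},{"ax":0,"ay":0,"az":0,"dx":0,"dy":0.04,"dz":0.5,"hand":1},{"ax":0,"ay":0,"az":0,"dx":0,"dy":0.04,"dz":0.8,"hand":1},{"ax":0,"ay":0,"az":0,"dx":0,"dy":0.04,"dz":1.0,"hand":1},{"ax":0,"ay":0,"az":0,"dx":0,"dy":0.04,"dz":1.0,"hand":1}])

```text
clock: 15.2
eef_pos: [480.1, 54.9, 49.4]
tool_rot: [-3.141, 0.002, 0.089]
force: [0.3, -3.4, -2.1]
width: 23.0
gripper_force: 59.0
```

```bash
python3 -c "
from h import *
plan(480.2,55.4,44,.09); print(read_state()['torque'])"
```

```text
clock 15.20 pos [480.1  54.9  49.4] yaw 0.089 w 23.0 gf 59.0 F [ 0.3 -3.4 -2.1] q7 -0.72
a [-0.0006  0.0021 -0.0007] d [ 0.019 -0.053  0.54 ]
[-0.80201574 -0.25274621 -0.03247883]
```

Request:
send_rows(series=[{"ax":0,"ay":0,"az":0,"dx":0,"dy":0.03,"dz":0.2,"hand":1},{"ax":0,"ay":0,"az":0,"dx":0,"dy":0.03,"dz":0.4,"hand":1},{"ax":0,"ay":0,"az":0,"dx":0,"dy":0.03,"dz":0.55,"hand":1},{"ax":0,"ay":0,"az":0,"dx":0,"dy":0.03,"dz":0.55,"hand":1}])

```text
clock: 15.6
eef_pos: [480.2, 54.8, 44.2]
tool_rot: [-3.14, 0.002, 0.09]
force: [1.8, -3.8, -0.1]
width: 22.7
gripper_force: 59.5
```

Request:
send_rows(series=[{"ax":0,"ay":0,"az":0,"dx":0,"dy":0,"dz":0.1,"hand":1},{"ax":0,"ay":0,"az":0,"dx":0,"dy":0,"dz":0.2,"hand":1},{"ax":0,"ay":0,"az":0,"dx":0,"dy":0,"dz":0.2,"hand":1},{"ax":0,"ay":0,"az":0,"dx":0,"dy":0,"dz":0.2,"hand":1}])

```text
clock: 16.0
eef_pos: [480.4, 54.9, 43.9]
tool_rot: [-3.139, 0.0, 0.089]
force: [-2.3, -2.6, 21.2]
width: 22.6
gripper_force: 62.3
```

Request:
send_rows(series=[{"ax":0,"ay":0,"az":0,"dx":0,"dy":0,"dz":0.03,"hand":1},{"ax":0,"ay":0,"az":0,"dx":0,"dy":0,"dz":0.03,"hand":1},{"ax":0,"ay":0,"az":0,"dx":0,"dy":0,"dz":0.03,"hand":1},{"ax":0,"ay":0,"az":0,"dx":0,"dy":0,"dz":0.03,"hand":1},{"ax":0,"ay":0,"az":0,"dx":0,"dy":0,"dz":0.03,"hand":1}])

```text
clock: 16.5
eef_pos: [480.4, 54.9, 43.9]
tool_rot: [-3.139, 0.0, 0.089]
force: [-3.5, -3.7, 24.3]
width: 22.9
gripper_force: 62.7
```

Run:
```python
from h import *
plan(480.2,55.4,44,.09)
c,s=np.cos(.1205),np.sin(.1205)
W=lambda x,y,z: [463.8+c*x-s*y,13+s*x+c*y,z]
for n in ('top','scene'):
    d=cam(n); hsv=cv2.cvtColor(d['pixels'],cv2.COLOR_RGB2HSV); m=((hsv[...,1]>90)&(hsv[...,0]>12)&(hsv[...,0]<32)&(hsv[...,2]>70)).astype(np.uint8)
    P=proj(d,[W(0,92,36)])[0]; u,v=P.astype(int); q=np.zeros_like(m); q[v-14:v+14,u-14:u+14]=1; pts=np.argwhere(m&q)[:,::-1]
    if len(pts):
        w=onz(d,pts.mean(0),36)[0]-W(0,0,36); print(n,P,pts.mean(0),len(pts),'cradle xy',c*w[0]+s*w[1],-s*w[0]+c*w[1])
    else: print(n,P,'hidden')
```

```text
clock 16.50 pos [480.4  54.9  43.9] yaw 0.089 w 22.9 gf 62.7 F [-3.5 -3.7 24.3] q7 -0.71
a [-0.0029  0.0001 -0.0008] d [-0.019 -0.056 -0.014]
top [273.92401838 214.37097723] [276.15 214.45] 20 cradle xy -0.6906345927289284 85.99243264052863
scene [353.67494544 198.71939838] [352.63636364 199.22727273] 22 cradle xy 2.2744798324384057 89.20279092827921
```

```bash
python3 -c "
from h import *
print(finish_job())"
```

```text
the job is handed in; nothing more can be done
None
```

The bombilla is lying in both rests, strainer on the gourd's side. The knob is down the D-shaft with its flat matched and held pressed on the bombilla at about 24 N. The job was handed in at about 16.6 s, but the hand-in returned no verdict, so I can't confirm it passed.

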